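# Slide the top stone sample onto the microscope stage

## Robot

A 6-joint arm with a two-finger parallel gripper is mounted at the origin on the work surface. World frame = base frame: x ahead of the robot, y to its left, z up, the work surface at z = 0. Lengths are in mm, angles in rad, forces in N, time in s.
With the tool pointing down it reaches from about 350 to 975 mm from the base axis. Payload 7.1 kg.
Tool frame: the origin (TCP) lies between the finger pads; the fingertips stand 19 mm ahead of it and the grasp point (between the pads) is the TCP; z points along the fingers, y is the line along which they close (so a half turn about z gives the same grasp; the last joint's range is limited). The gripper opens to 88 mm and grips with 3 to 60 N. Pads are 20 mm wide; open, the fingers measure 115 mm over their backs; the gripper's body (75 mm by 178 mm) begins 61 mm behind the grasp point.
Start: joints at [-1.328, 0.423, 1.63, -0, 1.089, -0.019], TCP at [161.781, -603.682, 241.675] pointing down, gripper open.
Joint ranges: [-3, 3], [-0.9, 2.11], [0.09, 2.58], [-1.31, 4.45], [0.11, 2.69], [-2.54, 2.54]. Speed limits (rad/s): [2.39, 2.39, 3.01, 3.14, 3.14, 3.14].

## Interface

Orientations are given as a rotation vector (axis times angle).
In Python, from workcell import ctrl gives the robot as it stands.
- The arm moves only by the tool arm_command, never from a script. Its argument "series" is a list of rows, each an object with "linear": the shift along the tool's x, y, z in m, a list of three; "turn": the turn about the tool's z in rad. A call has 1 to 10 rows; each row shifts and turns the commanded pose from where the row before left it, along the tool's axes as they then stand; what a row does not reach is not made up. A row lasts 1/10 s, in which the tool goes at most 50 mm and 8.59 degrees, less where a joint would pass 70% of its speed; a pose out of reach is approached as far as the arm can. A call with a gripper value outside its range is refused whole. "jaw" is the opening, from -1 (shut) to 1 (fully open), set as the call begins (left out, the last holds). The fingers move at their own pace and stop on an object; the grip force is fixed at half the most. Time passes only in rows, so rows that do not move let the fingers close. It gives the time, the measured TCP pose, the force, the opening and the grip force at its end, in the units of the state.
- ctrl.get_obs(): the state, without advancing time (a new reading comes with each control period).
- ctrl.get_image(name): name is "side" or "top"; returns a dict with "frame" (400x640x3 uint8, blue, green, red), "fx", "fy", "cx", "cy" (pixels), "k1" (the pictures are not rectified: a ray, as slopes to the right and down, at radius r is drawn at 1 + k1 r^2 times it, then the intrinsics apply), "rvec" (rotation vector, rad) and "tvec" (3), from world to camera coordinates, as OpenCV has them. Camera axes: x right, y down, z forward; pixel columns grow to the right and rows downward; lengths in mm; the calibration is good to about 2 mm. A picture is of the moment at which its call begins. There is no depth.
- ctrl.close_job(): hands the job in; it is judged then, once.
The state is a dict: "t": time; "qpos": joint angles; "qvel": joint speeds; "joint_torque": joint torques, N m; "ee_pos": TCP position; "orientation": TCP orientation; "ft_force": force on the tool from outside, world axes, zero at the start; "moment": the same for the moment, N m; "width": finger opening in mm; "grasp_force": force on a finger pad.
Only numpy, scipy, OpenCV 4.12 (cv2) and the standard library are available. Lean on these libraries where they do the work, as an engineer would, in place of code of your own. Each camera call takes 0.05 s, during which the arm holds its last target. There are 200 camera calls.

## Task

Slide the terracotta-red stone slab sideways off the top of its stack onto the black microscope stage next to it, keeping it flat and not lifting it clear. Leave it lying centred over the round white window and squared up with the stage, as the other slabs of the stack lie. The two slabs underneath must stay where they are.

Things in the scene. Friction and masses are not known exactly. Their poses are not given: they have to be found in the camera images.
- top_slab_center (a point): Centre (half-way up) of the terracotta-red stone slab, 56 mm (its x) by 96 mm (its y, long axis) by 16 mm thick (z up), about 0.2 kg, loose on top of a stack of three equal slabs. It starts with its underside 32 mm above the table, 2 mm higher than the black stage. It can be gripped from above across its 56 mm width; the space above and beside its long sides is free.
- middle_slab_center (a point): Centre of the white marble slab under it, same size and axes, its top face 32 mm above the table. Loose; must stay.
- bottom_slab_center (a point): Centre of the dark slate-grey bottom slab, same size and axes, its top face 16 mm above the table. Loose, lies on the table; must stay.
- stage_center (a point): Middle of the top face of the black square plate (150 by 150 mm, 30 mm above the table) in the fixed white microscope light base (x 190, y 166 mm), at its flush round white window (48 mm). z up, y within 6 degrees of the slabs' y. It stands past one end of the stack, left or right, 150 to 170 mm between centres, gap 20 to 35 mm. Past the other end is a grey balance with a steel pan: not the place.
Not all that is in view belongs to the job. What is meant by the part that bears top_slab_center is not yellow, and is the smaller of those in its own colour.

How it is judged (in metres and radians):
At the end, for the whole second after the job is handed in: The red slab lies flat and released on the black stage, its centre within 20 mm of the window's centre and its long axis within 11 degrees of the stage's y axis; the other two slabs are within 15 mm of where they started (horizontal distance between top_slab_center and stage_center below 0.02 m and angle between the y axis of top_slab_center and the y axis of stage_center, either way round below 0.2 rad and z of top_slab_center in the frame of stage_center between 0.004 and 0.012 m and angle between top_slab_center's own z axis and vertical below 0.08 rad and distance of each of middle_slab_center, bottom_slab_center from where it was at the start of the episode below 0.015 m); the robot touches nothing.
It fails at once if the red slab is lifted (its centre more than 13 mm above its starting height) (height (world z) of top_slab_center above 0.053 m).
It fails at once if the red slab is tipped by more than 14 degrees (angle between top_slab_center's own z axis and vertical above 0.25 rad).
It fails at once if a slab underneath is shifted by more than 15 mm (distance of any of middle_slab_center, bottom_slab_center from where it was at the start of the episode above 0.015 m).
It also fails if it takes over 32 s, if anything falls off the work surface, if the arm or the gripper's body presses on something with over 40 N, if the wrist force passes 120 N, or if a joint passes its speed limit or range.

## Working session

There is one attempt and no reset: what is moved stays moved. The work goes in short steps, Python scripts to look and compute and a tool call to move; the robot and the scene stay as the last step left them, time stands still between calls to the robot, and variables do not carry over. Pictures are saved under pics/ and viewed, at most 10 in all, crops included, and the job is handed in when it is done.

Besides the shell and the picture viewer there is one more tool, called after "Call:" as name(argument=value, ...), one argument or row to a line, values as JSON. arm_command: Moves the arm, as the interface text tells. Its arguments: {"type":"object","properties":{"series":{"type":"array"},"jaw":{"type":"number"}},"required":["series"]}

```bash
mkdir -p pics; cat > h.py <<'E'
import numpy as np, cv2
from workcell import ctrl
def shot(n,f=None):
    d=ctrl.get_image(n)
    if f: cv2.imwrite('pics/'+f,d['frame'])
    return d
def cast(d,px,z):
    px=np.array(px,float).reshape(-1,2)
    u=np.c_[(px[:,0]-d['cx'])/d['fx'],(px[:,1]-d['cy'])/d['fy']]
    s=u.copy()
    for _ in range(20): s=u/(1+d['k1']*(s**2).sum(1,keepdims=True))
    R=cv2.Rodrigues(np.array(d['rvec'],float))[0]; t=np.array(d['tvec'],float).ravel()
    w=np.c_[s,np.ones(len(s))]@R; c=-R.T@t
    return c+w*((z-c[2])/w[:,2:])
E
python3 - <<'E'
from h import *
a=shot('top','t0.png');b=shot('side','s0.png')
for d in(a,b):
    R=cv2.Rodrigues(np.array(d['rvec'],float))[0];print(-R.T@np.array(d['tvec']).ravel(),d['fx'],d['k1'])
o=ctrl.get_obs();print(o)
E
```

```text
[440.71911068   9.37014659 730.18603256] 363.79802063542917 -0.04697199705922049
[ 232.28747399 -539.07243844  548.06368549] 396.61119394698284 -0.02648863546080964
{'t': 0.1, 'qpos': array([-1.32799774e+00,  4.23769007e-01,  1.63059694e+00, -9.80229099e-06,
        1.08865779e+00, -1.90183354e-02]), 'qvel': array([-0.000207  , -0.00169853, -0.00183661,  0.00043812, -0.00017055,
       -0.00038653]), 'joint_torque': array([ 8.51868645e-04, -5.45611596e+01, -2.74324286e+01,  6.46067597e-02,
        1.88210676e-02, -4.63264269e-05]), 'ee_pos': array([ 161.6665541 , -603.22430023,  240.98311052]), 'orientation': array([-3.11330235e+00, -4.09909008e-01,  2.64430307e-04]), 'ft_force': array([-0.10904453,  0.24478228,  0.02169631]), 'moment': array([-0.02524014, -0.02589516, -0.00794487]), 'grasp_force': 0.0, 'width': 87.5378045841908}
```

View pics/t0.png

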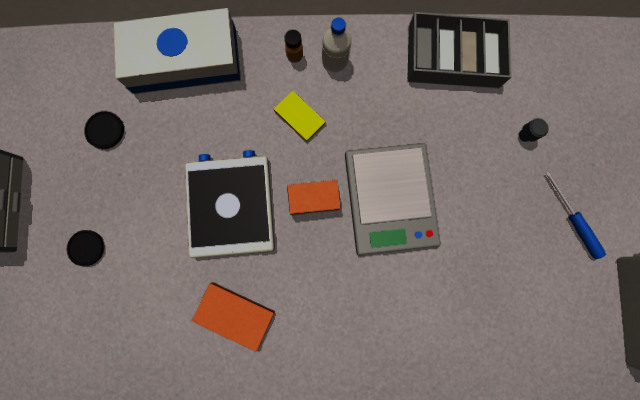

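View pics/s0.png

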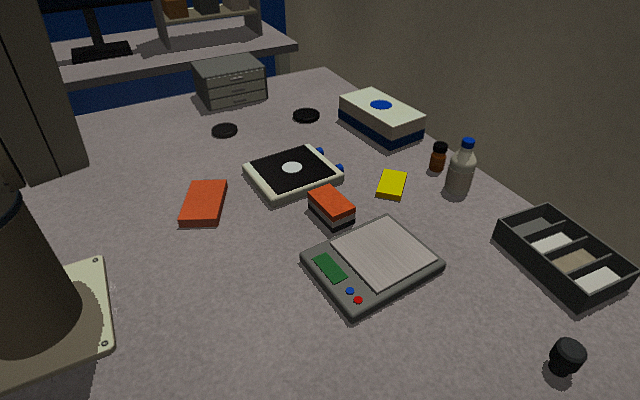

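The top view shows the small red slab on its stack at about (314,197), with the black stage to its left and the window at (228,206). The balance is at (393,198), and the large red slab at (233,317) is a distractor. The side view shows the three-slab stack at (331,207).

```bash
cat >> h.py <<'E'
def rect(d,mask,near,z):
    cs,_=cv2.findContours(mask.astype(np.uint8),cv2.RETR_EXTERNAL,cv2.CHAIN_APPROX_NONE)
    c=[c for c in cs if cv2.contourArea(c)>60 and cv2.pointPolygonTest(cv2.convexHull(c),near,True)>-3]
    c=max(c,key=cv2.contourArea)
    P=cast(d,c.reshape(-1,2),z)[:,:2].astype(np.float32)
    r=cv2.minAreaRect(P)
    b=cv2.boxPoints(r); e=[b[1]-b[0],b[2]-b[1]]; l=max(e,key=np.linalg.norm)
    ang=np.degrees(np.arctan2(-l[0],l[1])); ang=(ang+90)%180-90
    return np.round(r[0],1),np.round(r[1],1),round(float(ang),2) # angle of long axis from +y, ccw
def masks(d):
    f=d['frame']; h=cv2.cvtColor(f,cv2.COLOR_BGR2HSV)
    red=((h[...,0]<14)|(h[...,0]>172))&(h[...,1]>150)&(h[...,2]>90)
    return h,red,(h[...,2]<60),(h[...,1]<60)&(h[...,2]>150)
def report(rt,rs,zr=48):
    for n,nr,wn in(('top',rt,(228.,206.)),('side',rs,(292.,168.))):
        d=shot(n);h,red,blk,wh=masks(d)
        for nm,m,p,z in(('red',red,nr,zr),('black',blk,wn,30),('win',wh&0<1,wn,30)):
            try:
                if nm=='win':
                    m=np.zeros_like(wh);y,x=int(wn[1]),int(wn[0]);m[y-18:y+18,x-18:x+18]=wh[y-18:y+18,x-18:x+18]
                print(n,nm,*rect(d,m,p,z))
            except Exception as e: print(n,nm,e)
E
python3 - <<'E'
from h import *
report((314.,197.),(331.,200.))
E
```

```text
top red [543.5  10. ] [55.5 95.3] 4.55
top black [532.7 176.8] [148.6 149.3] 3.71
top win [533.2 177.4] [45.1 43.1] -1.25
side red [542.6   7.9] [54.3 95.6] 4.32
side black [530.5 172.9] [150.8 152.4] 3.52
side win [531.3 175.1] [41.7 45. ] 61.57
```

Call:
arm_command(
  series=[
    {"linear":[0,0,0],"turn":-0.139},
    {"linear":[0,0,0],"turn":-0.139},
    {"linear":[0,0,0],"turn":-0.139},
    {"linear":[0,0,0],"turn":-0.139},
    {"linear":[0,0,0],"turn":-0.139},
    {"linear":[0,0,0],"turn":-0.139},
    {"linear":[0,0,0],"turn":-0.138},
    {"linear":[0,0,0],"turn":-0.138},
    {"linear":[0,0,0],"turn":-0.138},
    {"linear":[0,0,0],"turn":-0.138},
  ],
  jaw=1,
)

```text
t: 1.2
ee_pos: [161.7, -603.5, 241.4]
orientation: [-2.128, -2.311, -0.0]
ft_force: [0.6, 0.6, -0.5]
width: 88.0
grasp_force: 0.0
```

Call:
arm_command(
  series=[
    {"linear":[0.029,0.0214,0],"turn":0},
    {"linear":[0.029,0.0214,0],"turn":0},
    {"linear":[0.029,0.0214,0],"turn":0},
    {"linear":[0.029,0.0214,0],"turn":0},
    {"linear":[0.029,0.0214,0],"turn":0},
    {"linear":[0.029,0.0214,0],"turn":0},
    {"linear":[0.029,0.0214,0],"turn":0},
    {"linear":[0.029,0.0214,0],"turn":0},
    {"linear":[0.029,0.0214,0],"turn":0},
    {"linear":[0.029,0.0214,0],"turn":0},
  ],
)

```text
t: 2.2
ee_pos: [353.3, -296.7, 241.7]
orientation: [2.134, 2.305, 0.0]
ft_force: [1.3, -0.7, 0.5]
width: 87.7
grasp_force: 0.0
```

Call:
arm_command(
  series=[
    {"linear":[0.029,0.0214,0],"turn":0},
    {"linear":[0.029,0.0214,0],"turn":0},
    {"linear":[0.029,0.0214,0],"turn":0},
    {"linear":[0.029,0.0214,0],"turn":0},
    {"linear":[0.029,0.0214,0],"turn":0},
    {"linear":[0.029,0.0214,0],"turn":0},
    {"linear":[0.029,0.0214,0],"turn":0},
    {"linear":[0.029,0.0214,0],"turn":0},
    {"linear":[0.029,0.0214,0],"turn":0},
    {"linear":[0,0,0],"turn":0},
  ],
)

```text
t: 3.2
ee_pos: [526.7, -20.2, 241.8]
orientation: [2.13, 2.308, 0.002]
ft_force: [-0.5, -0.1, -0.2]
width: 88.2
grasp_force: 0.0
```

Call:
arm_command(
  series=[
    {"linear":[0.014,0.0093,0.02],"turn":0},
    {"linear":[0.0138,0.0093,0.02],"turn":0},
    {"linear":[0,0,0.03],"turn":0},
    {"linear":[0,0,0.03],"turn":0},
    {"linear":[0,0,0.025],"turn":0},
    {"linear":[0,0,0.02],"turn":0},
    {"linear":[0,0,0.015],"turn":0},
    {"linear":[0,0,0],"turn":0},
    {"linear":[0,0,0],"turn":0},
  ],
)

```text
t: 4.1
ee_pos: [541.2, 5.8, 81.9]
orientation: [-2.135, -2.305, 0.0]
ft_force: [0.7, -0.4, 0.6]
width: 87.8
grasp_force: 0.0
```

```bash
python3 - <<'E'
from h import *
o=ctrl.get_obs();print(o['t'],o['ee_pos'],o['orientation'],o['qpos'])
d=shot('side');cv2.imwrite('pics/s1.png',cv2.resize(d['frame'][100:300,200:440],None,fx=3,fy=3))
E
```

```text
4.1 [541.24345058   5.79010357  81.94399484] [-2.13457665e+00 -2.30493006e+00  1.60843256e-04] [-1.12765666e-02  5.41955124e-01  1.90528212e+00 -3.77729122e-05
  6.94481278e-01 -8.79542072e-02]
```

View pics/s1.png

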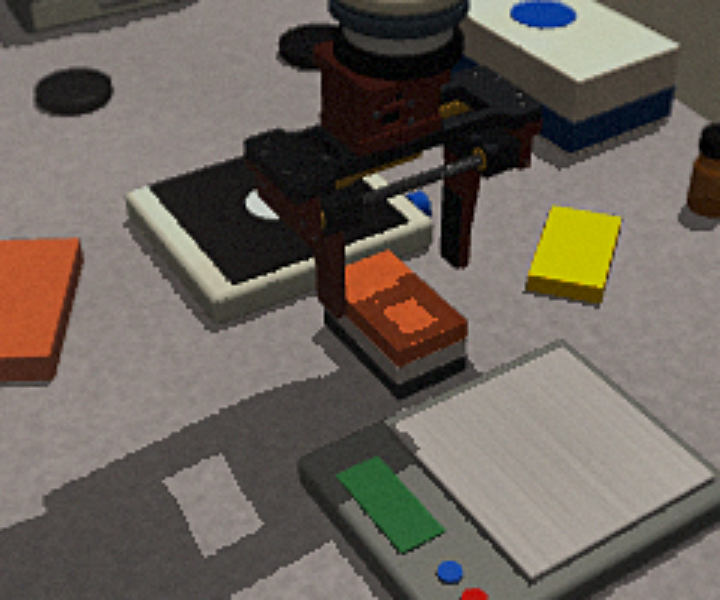

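The open fingers straddle the red slab, which is at about (400,315) in the crop, with clearance on both sides. I'll lower and grip.

Call:
arm_command(
  series=[
    {"linear":[0.003,0.002,0.009],"turn":0},
    {"linear":[0,0,0.009],"turn":0},
    {"linear":[0,0,0.009],"turn":0},
    {"linear":[0,0,0],"turn":0},
    {"linear":[0,0,0],"turn":0},
  ],
)

```text
t: 4.65
ee_pos: [542.6, 9.3, 54.2]
orientation: [-2.134, -2.305, 0.001]
ft_force: [-0.2, -1.1, -0.5]
width: 88.2
grasp_force: 0.0
```

Call:
arm_command(
  series=[
    {"linear":[0,0,0],"turn":0},
    {"linear":[0,0,0],"turn":0},
    {"linear":[0,0,0],"turn":0},
    {"linear":[0,0,0],"turn":0},
    {"linear":[0,0,0],"turn":0},
    {"linear":[0,0,0],"turn":0},
    {"linear":[0,0,0],"turn":0},
  ],
  jaw=-1,
)

```text
t: 5.35
ee_pos: [543.1, 9.2, 54.9]
orientation: [2.134, 2.305, 0.0]
ft_force: [-0.9, -0.4, 2.3]
width: 56.1
grasp_force: 30.0
```

Call:
arm_command(
  series=[
    {"linear":[0.003,0,0],"turn":0},
    {"linear":[0.005,0,0],"turn":0},
    {"linear":[0.006,0,0],"turn":0},
    {"linear":[0.006,0,0],"turn":0},
  ],
)

```text
t: 5.75
ee_pos: [541.6, 29.6, 54.9]
orientation: [2.134, 2.305, 0.0]
ft_force: [1.1, -3.2, 4.1]
width: 56.1
grasp_force: 30.0
```

```bash
python3 - <<'E'
from h import *
o=ctrl.get_obs();print(o['t'],o['ee_pos'],o['ft_force'])
d=shot('side');cv2.imwrite('pics/s2.png',cv2.resize(d['frame'][140:260,260:400],None,fx=5,fy=5))
E
```

```text
5.75 [541.6024344   29.6442153   54.86605906] [ 1.11807652 -3.19148497  4.1071737 ]
```

View pics/s2.png

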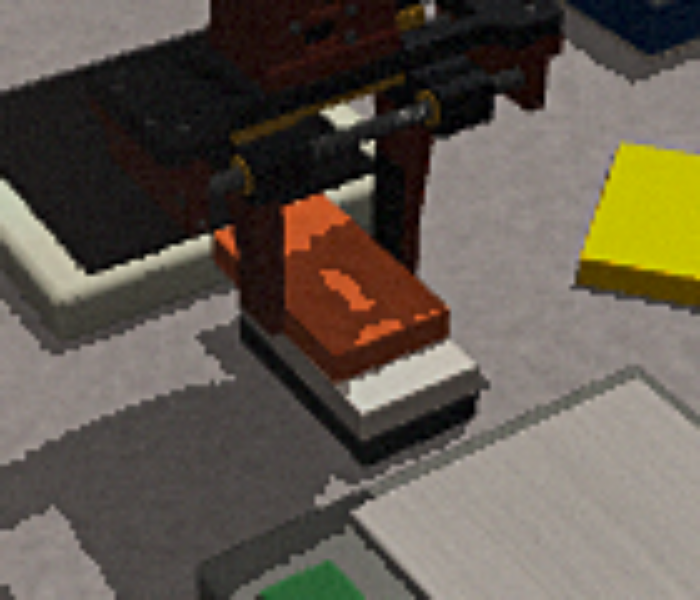

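The red slab slides over the white one, whose exposed end is at about (415,385), and the two lower slabs haven't moved. Continuing.

Call:
arm_command(
  series=[
    {"linear":[0.007,0,-0.0002],"turn":0},
    {"linear":[0.008,0.0002,0],"turn":0},
    {"linear":[0.008,0.0002,0],"turn":0},
    {"linear":[0.008,0.0002,0],"turn":0},
    {"linear":[0.008,0.0002,0],"turn":0},
    {"linear":[0.008,0.0002,0],"turn":0},
    {"linear":[0.008,0.0002,0],"turn":0},
  ],
)

```text
t: 6.5
ee_pos: [538.2, 84.9, 54.8]
orientation: [-2.134, -2.305, 0.0]
ft_force: [0.5, -0.8, 0.8]
width: 56.0
grasp_force: 30.0
```

Call:
arm_command(
  series=[
    {"linear":[0.008,0.0002,0],"turn":0.002},
    {"linear":[0.008,0.0002,0],"turn":0.002},
    {"linear":[0.008,0.0002,0],"turn":0.002},
    {"linear":[0.008,0.0002,0],"turn":0.002},
    {"linear":[0.008,0.0002,0],"turn":0.002},
    {"linear":[0.008,0.0002,0],"turn":0.002},
    {"linear":[0.008,0,0],"turn":0.002},
    {"linear":[0.008,0,0],"turn":0},
  ],
)

```text
t: 7.3
ee_pos: [535.0, 148.7, 54.8]
orientation: [-2.15, -2.29, 0.0]
ft_force: [0.4, -0.3, -2.1]
width: 55.8
grasp_force: 30.0
```

Call:
arm_command(
  series=[
    {"linear":[0.008,0,0],"turn":0},
    {"linear":[0.008,0,0],"turn":0},
    {"linear":[0.008,0,0],"turn":0},
    {"linear":[0.004,0,0],"turn":0},
    {"linear":[0,0,0],"turn":0},
    {"linear":[0,0,0],"turn":0},
  ],
)

```text
t: 7.9
ee_pos: [533.3, 176.0, 54.9]
orientation: [-2.15, -2.291, 0.0]
ft_force: [-0.6, 0.6, -1.4]
width: 55.4
grasp_force: 30.0
```

```bash
python3 - <<'E'
from h import *
o=ctrl.get_obs();print(o['t'],o['ee_pos'],o['ft_force'])
d=shot('side');cv2.imwrite('pics/s3.png',cv2.resize(d['frame'][120:260,230:400],None,fx=4,fy=4))
E
```

```text
7.9 [533.27139107 175.98576985  54.85507795] [-0.58945975  0.60922077 -1.44038144]
```

View pics/s3.png

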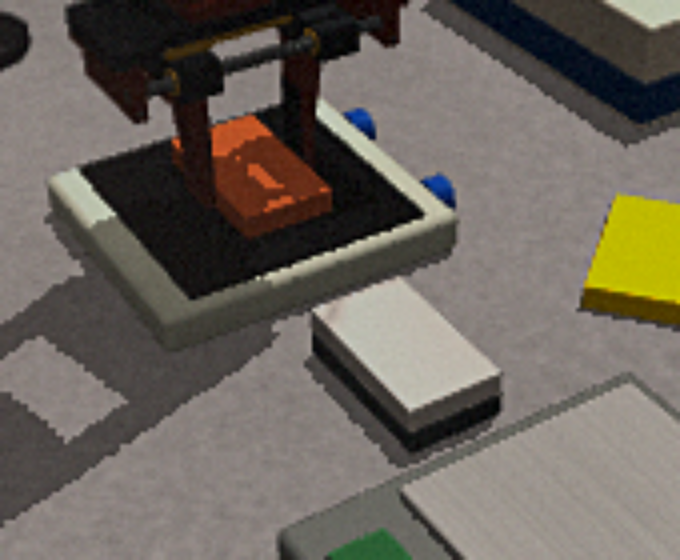

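The red slab is held over the middle of the stage at about (255,180), and the other two slabs are still aligned. Next I lower it 2 mm, release and retreat.

Call:
arm_command(
  series=[
    {"linear":[0,0,0.001],"turn":0},
    {"linear":[0,0,0.001],"turn":0},
    {"linear":[0,0,0],"turn":0},
    {"linear":[0,0,0],"turn":0},
  ],
)

```text
t: 8.35
ee_pos: [533.4, 175.9, 52.9]
orientation: [2.151, 2.29, 0.0]
ft_force: [0.3, 0.1, -0.2]
width: 55.7
grasp_force: 30.0
```

Call:
arm_command(
  series=[
    {"linear":[0,0,0],"turn":0},
    {"linear":[0,0,0],"turn":0},
    {"linear":[0,0,0],"turn":0},
    {"linear":[0,0,0],"turn":0},
    {"linear":[0,0,0],"turn":0},
    {"linear":[0,0,0],"turn":0},
  ],
  jaw=1,
)

```text
t: 8.95
ee_pos: [533.4, 176.0, 52.9]
orientation: [2.15, 2.29, 0.0]
ft_force: [-0.4, 0.6, 0.4]
width: 88.0
grasp_force: 0.0
```

Call:
arm_command(
  series=[
    {"linear":[0,0,-0.01],"turn":0},
    {"linear":[0,0,-0.025],"turn":0},
    {"linear":[0,0,-0.03],"turn":0},
    {"linear":[-0.03,0,-0.03],"turn":0},
    {"linear":[-0.04,0,-0.03],"turn":0},
    {"linear":[-0.04,0,-0.03],"turn":0},
    {"linear":[-0.04,0,0],"turn":0},
    {"linear":[-0.04,0,0],"turn":0},
    {"linear":[-0.04,0,0],"turn":0},
    {"linear":[-0.04,0,0],"turn":0},
  ],
)

```text
t: 9.95
ee_pos: [550.3, -95.1, 209.0]
orientation: [2.15, 2.29, 0.001]
ft_force: [0.9, 0.4, 0.1]
width: 87.6
grasp_force: 0.0
```

Call:
arm_command(
  series=[
    {"linear":[-0.04,0,0],"turn":0},
    {"linear":[-0.04,0,0],"turn":0},
    {"linear":[-0.04,0,0],"turn":0},
    {"linear":[-0.04,0,0],"turn":0},
    {"linear":[-0.04,0,0],"turn":0},
    {"linear":[-0.04,0,0],"turn":0},
    {"linear":[0,0,0],"turn":0},
    {"linear":[0,0,0],"turn":0},
  ],
)

```text
t: 10.75
ee_pos: [565.0, -333.5, 208.1]
orientation: [-2.152, -2.288, -0.0]
ft_force: [0.5, 0.6, -0.5]
width: 87.6
grasp_force: 0.0
```

```bash
python3 - <<'E'
from h import *
report((228.,206.),(292.,164.),46)
o=ctrl.get_obs();print(o['t'],o['ee_pos'],o['ft_force'])
d=shot('top','t4.png')
for n,p in(('top',(310.,197.)),('side',(331.,210.))):
    d=shot(n);m=masks(d)[3]
    try: print('middle',rect(d,m,p,32))
    except Exception as e: print(e)
E
```

```text
top red [534.3 176.9] [56.6 95.9] 3.77
top black [532.7 176.8] [148.6 149.3] 3.71
top win max() iterable argument is empty
side red [533.3 173.9] [54.4 95.6] 4.24
side black [530.2 172.9] [150.3 152.2] 3.45
side win max() iterable argument is empty
10.85 [ 565.15074637 -331.9139534   208.02260936] [ 0.52997865  1.61158919 -0.20286863]
middle (array([545.4,  10.8]), array([54.8, 94.3]), 3.94)
middle (array([543.1,   8.4]), array([55.3, 94.6]), 3.93)
```

View pics/t4.png

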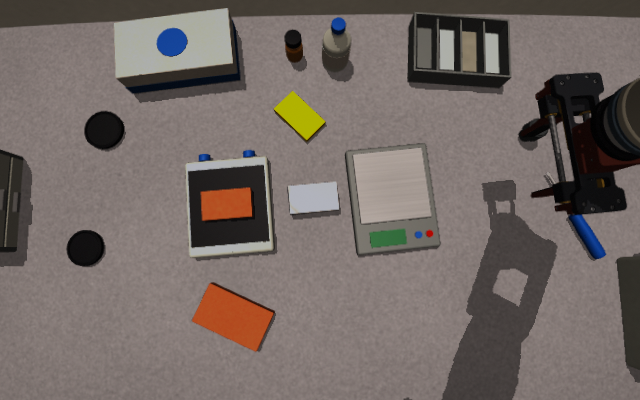

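The red slab lies centred on the stage at (227,205), within about 3 mm and 1°. The white slab is still in place at (314,198) and the arm is clear, so I'm handing in.

```bash
python3 -c "
from workcell import ctrl
print(ctrl.close_job())"
```

```text
the job is handed in; nothing more can be done
None
```

I slid the red slab onto the stage and released it about 3 mm and 1° from centred and square; the middle slab is within about 2 mm of its start, the bottom one looked unmoved but wasn't measured, and the job is handed in with no verdict returned.

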